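# Pack and shut the spice chest

### The job

Put away what lies loose on the stone in the open spice chest: every steel spice tin into the blue tray, every wooden scoop into the yellow tray. Only when all are in, press the red knee of the folding lid stay to unlock it, then lower the lid gently, without letting it slam, until it is fully shut. Leave the masala dabba, the tumbler and the salt pig where they stand.

Things in the scene. Friction and masses are not known exactly. Their poses are not given: they have to be found in the camera images.
- chest: Brown wooden spice chest fixed to the slab, 230 x 260 mm and 110 mm high to the rim, walls 8 mm. Origin: centre of its underside. Its own x points to the hinge side, y along the hinge, z up. The inner floor, 48 mm up, carries two trays side by side along y (centres 60 mm either side of the middle); which is where varies. The part under the floor is a dummy drawer, not used.
- lid (a joint): Turn of the chest lid, rad: 0 as it stands at the start (open, leaning back 6 degrees past upright), 1.68 = fully shut, flat on the rim. The hinge is stiff: the lid stays at whatever angle it is left (a push of about 3 to 8 N near the free edge moves it), but as long as the stay is locked it cannot be lowered at all.
- lid_hinge (a point): Point on the hinge line (chest y axis through it), at the middle of the lid's length and at rim height (112 mm from the chest's centre towards +x of the chest, 110 mm up). When shut the lid lies from here towards -x of the chest. Its frame turns with the lid: its -x axis runs along the lid to the free edge, its z is the outward normal.
- lid_push (a point): Point on the outer face of the lid (the top face when shut), 180 mm from the hinge line, at the middle of its length. The lid is 10 mm thick (the 10 mm lie outward of the hinge plane), 264 mm along the hinge, and reaches 232 mm from the hinge line, so its free edge stands about 341 mm above the slab when open.
- stay (a joint): Turn of the lower bar of the folding steel lid stay about its pivot on the chest's -y end wall, rad: 0 = locked, 5 mm over centre against its stop; about 0.05 = dead straight; larger = broken, knee folding down and towards the hinge (broken for good from about 0.25, when the lid has sunk by only about 0.1); near 1.18 when the lid is shut. Some 3 to 8 N on the knee breaks it, and it stays as left. Pushing it much further makes the lid lean in over the hand.
- knee (a point): Centre of the red round knee pad of the stay (horizontal cylinder 20 mm in diameter and 34 mm long, along the chest's y axis), which stands out from the chest's -y end wall (its axis spans 15 to 49 mm outside that wall; this point is 32 mm outside). It moves on a circle of 108 mm radius about the lower pivot, which is 83 mm from the chest's centre towards -x and 95 mm up. Pressed down it first moves mainly down (about 9 parts) and towards the hinge (about 4 parts).
- tray_blue: Blue tray fixed in the chest, for the steel tins. Origin: centre of its underside; outside 208 mm (its x) by 118 mm (its y) by 32 mm high, walls and floor 3 mm. Its underside is 48 mm above the slab.
- tray_yellow: Yellow tray fixed in the chest, for the wooden scoops; same size and frame as the blue one.
- tin0: Square steel spice tin, 42 x 42 mm, 34 mm high, with a round brass cap (34 mm across, 8 mm high) on top, about 0.1 kg. Origin: centre of its underside, z up. May be absent.
- tin1: Square steel spice tin, 42 x 42 mm, 34 mm high, with a round brass cap (34 mm across, 8 mm high) on top, about 0.1 kg. Origin: centre of its underside, z up. May be absent.
- tin2: Square steel spice tin, 42 x 42 mm, 34 mm high, with a round brass cap (34 mm across, 8 mm high) on top, about 0.1 kg. Origin: centre of its underside, z up. May be absent.
- scoop0: Small wooden scoop lying on the slab, 86 mm long along its x: square open bowl 34 x 34 x 24 mm high (x from +9 to +43 mm) and a straight handle 16 mm wide and 20 mm high (x from -43 to +9 mm), about 40 g. Origin: underside, middle of its length. May be absent.
- scoop1: Small wooden scoop lying on the slab, 86 mm long along its x: square open bowl 34 x 34 x 24 mm high (x from +9 to +43 mm) and a straight handle 16 mm wide and 20 mm high (x from -43 to +9 mm), about 40 g. Origin: underside, middle of its length. May be absent.
- scoop2: Small wooden scoop lying on the slab, 86 mm long along its x: square open bowl 34 x 34 x 24 mm high (x from +9 to +43 mm) and a straight handle 16 mm wide and 20 mm high (x from -43 to +9 mm), about 40 g. Origin: underside, middle of its length. May be absent.
- dabba: Bystander: closed round steel masala dabba, 175 mm across, 75 mm high (88 mm with its knob). Origin: centre of its underside.
- tumbler: Bystander: green glass tumbler, 72 mm across, 100 mm high. Origin: centre of its underside.
- salt_pig: Bystander: white ceramic salt pig, 104 mm across, 114 mm high. Origin: centre of its underside.
Things that resemble listed ones, but are neither listed nor needed, are in the scene too. Leave any black or turquoise look-alike of the scoop1 alone.

How it is judged:
On the way, in this order (a step that is already met when the one before it is completed fails the run):
1. all tins in the blue tray and all scoops in the yellow tray, the stay still locked (x of tin0 in the frame of tray_blue between -0.101 and 0.101 m and y of tin0 in the frame of tray_blue between -0.056 and 0.056 m and z of tin0 in the frame of tray_blue between -0.005 and 0.045 m and linear speed of each of tin0, tin1, tin2, scoop0, scoop1, scoop2 below 0.03 m/s and x of tin1 in the frame of tray_blue between -0.101 and 0.101 m and y of tin1 in the frame of tray_blue between -0.056 and 0.056 m and z of tin1 in the frame of tray_blue between -0.005 and 0.045 m and x of tin2 in the frame of tray_blue between -0.101 and 0.101 m and y of tin2 in the frame of tray_blue between -0.056 and 0.056 m and z of tin2 in the frame of tray_blue between -0.005 and 0.045 m and x of scoop0 in the frame of tray_yellow between -0.101 and 0.101 m and y of scoop0 in the frame of tray_yellow between -0.056 and 0.056 m and z of scoop0 in the frame of tray_yellow between -0.005 and 0.045 m and x of scoop1 in the frame of tray_yellow between -0.101 and 0.101 m and y of scoop1 in the frame of tray_yellow between -0.056 and 0.056 m and z of scoop1 in the frame of tray_yellow between -0.005 and 0.045 m and x of scoop2 in the frame of tray_yellow between -0.101 and 0.101 m and y of scoop2 in the frame of tray_yellow between -0.056 and 0.056 m and z of scoop2 in the frame of tray_yellow between -0.005 and 0.045 m and value of joint stay below 0.12 rad and value of joint lid below 0.1 rad), for 0.2 s.
2. the stay broken at its knee, the lid still up (value of joint stay above 0.22 rad and value of joint lid below 0.8 rad), for 0.1 s.
3. the lid fully shut (value of joint lid above 1.64 rad), for 0.2 s.
At the end, for the whole second after the job is handed in: Every tin present lies with its origin inside the blue tray and every scoop present inside the yellow tray (within the tray's inner outline, no more than 45 mm above its underside); the lid is within 0.04 rad of shut and still; each bystander within 30 mm of its starting place (x of tin0 in the frame of tray_blue between -0.101 and 0.101 m and y of tin0 in the frame of tray_blue between -0.056 and 0.056 m and z of tin0 in the frame of tray_blue between -0.005 and 0.045 m and x of tin1 in the frame of tray_blue between -0.101 and 0.101 m and y of tin1 in the frame of tray_blue between -0.056 and 0.056 m and z of tin1 in the frame of tray_blue between -0.005 and 0.045 m and x of tin2 in the frame of tray_blue between -0.101 and 0.101 m and y of tin2 in the frame of tray_blue between -0.056 and 0.056 m and z of tin2 in the frame of tray_blue between -0.005 and 0.045 m and x of scoop0 in the frame of tray_yellow between -0.101 and 0.101 m and y of scoop0 in the frame of tray_yellow between -0.056 and 0.056 m and z of scoop0 in the frame of tray_yellow between -0.005 and 0.045 m and x of scoop1 in the frame of tray_yellow between -0.101 and 0.101 m and y of scoop1 in the frame of tray_yellow between -0.056 and 0.056 m and z of scoop1 in the frame of tray_yellow between -0.005 and 0.045 m and x of scoop2 in the frame of tray_yellow between -0.101 and 0.101 m and y of scoop2 in the frame of tray_yellow between -0.056 and 0.056 m and z of scoop2 in the frame of tray_yellow between -0.005 and 0.045 m and value of joint lid above 1.64 rad and velocity of joint lid below 0.05 rad/s and distance of each of dabba, tumbler, salt_pig from where it was at the start of the episode below 0.03 m); the robot touches nothing.
It fails at once if the lid slams (turns shut faster than 2.5 rad/s) (velocity of joint lid above 2.5 rad/s).
It fails at once if a bystander is pushed more than 40 mm away or tipped over (distance of any of dabba, tumbler, salt_pig from where it was at the start of the episode above 0.04 m or angle between any of dabba, tumbler, salt_pig's own z axis and vertical above 0.5 rad).
Of tin0, tin1, tin2, scoop0, scoop1, scoop2 only 4 to 6 are there at a start; the rules pass over those that are not, and their reading is None.
At some moment in a run one of tin0, tin1, tin2, scoop0, scoop1, scoop2 may be knocked a few centimetres aside while the robot is not near it.
Once in a run the grip may slacken for a moment while it holds something.
It also fails if it takes over 210 s, if anything falls off the work surface, if the arm or the gripper's body presses on something with over 40 N, if the wrist force passes 120 N, or if a joint passes its speed limit or range.

### The arm

A 6-joint arm with a two-finger parallel gripper is mounted at the origin on the work surface. World frame = base frame: x ahead of the robot, y to its left, z up, the work surface at z = 0. Lengths are in m, angles in rad, forces in N, time in s.
With the tool pointing down it reaches from about 0.25 to 0.775 m from the base axis. Payload 4 kg.
Tool frame: the origin (TCP) lies midway between the tips of the shut fingers; the grasp point (between the pads) lies 19 mm behind it; z points along the fingers, y is the line along which they close (so a half turn about z gives the same grasp; the last joint's range is limited). The gripper opens to 94 mm and grips with 3 to 60 N. Pads are 16 mm wide; open, the fingers measure 119 mm over their backs; the gripper's body (75 mm by 177 mm) begins 78 mm behind the grasp point.
Start: joints at [-0.103, 0.087, 1.371, -0, 1.684, -0.103], TCP at [0.55, -0, 0.206] pointing down, gripper open.
Joint ranges: [-3.1, 3.1], [-0.76, 2.03], [0.27, 2.55], [-1.08, 4.22], [0.17, 2.65], [-2.57, 2.57]. Speed limits (rad/s): [2.79, 2.79, 3.14, 3.14, 3.14, 3.14].

### API

Orientations are given as [roll, pitch, yaw] about the fixed x, y, z axes, in that order (R = Rz(yaw) Ry(pitch) Rx(roll)).
In Python, from bench import get_obs, snapshot, close_job gives the robot as it stands. The module is installed in compiled form; this text tells all that it offers.
- The arm moves only by the tool drive_tool, never from a script. Its argument "commands" is a list of rows, each a list of 6 numbers: the shift along the tool's x, y, z in units of 0.04 m (1.0 is 0.04 m), then the turn, a rotation vector about the tool's x, y, z in units of 0.1 rad (1.0 is 0.1 rad). In form: [[dx, dy, dz, wx, wy, wz], ...]. A call has 1 to 20 rows; each row shifts and turns the commanded pose from where the row before left it, along the tool's axes as they then stand; what a row does not reach is not made up. A row lasts 1/8 s, in which the tool goes at most 62.5 mm and 10.7 degrees, less where a joint would pass 70% of its speed; a pose out of reach is approached as far as the arm can. A call with a number of a shift or a turn outside -1 to 1 is refused whole. A call with a gripper value outside its range is refused whole. "gripper" is the closure, from 0 (fully open) to 1 (shut), set as the call begins (left out, the last holds). The fingers move at their own pace and stop on an object; the grip force is fixed at half the most. Time passes only in rows, so rows that do not move let the fingers close. It gives the time, the measured TCP pose, the force, the opening and the grip force at its end, in the units of the state.
- get_obs(): the state, without advancing time (a new reading comes with each control period).
- snapshot(name): name is "scene" or "side" or "wrist"; returns a dict with "image" (384x512x3 uint8, blue, green, red), "range_z" (384x512 float32, m along the optical axis (not along the pixel's ray), 0 where there is no reading), "fx", "fy", "cx", "cy" (pixels), "k1" (the pictures are not rectified: a ray, as slopes to the right and down, at radius r is drawn at 1 + k1 r^2 times it, then the intrinsics apply), "rvec" (rotation vector, rad) and "tvec" (3), from world to camera coordinates, as OpenCV has them. Camera axes: x right, y down, z forward; pixel columns grow to the right and rows downward; lengths in m; the calibration is good to about 2 mm. A picture is of the moment at which its call begins.
- close_job(): hands the job in; it is judged then, once.
The state is a dict: "time": time; "joint_positions": joint angles; "qvel": joint speeds; "joint_torque": joint torques, N m; "tool_pos": TCP position; "ee_rot": TCP orientation; "wrist_force": force on the tool from outside, world axes, zero at the start; "wrist_torque": the same for the moment, N m; "width": finger opening in m; "finger_force": force on a finger pad.
Only numpy, scipy, OpenCV 4.12 (cv2) and the standard library are available. Lean on these libraries where they do the work, as an engineer would, in place of code of your own. Each camera call takes 0.05 s, during which the arm holds its last target. There are 200 camera calls.

## Working session

There is one attempt and no reset: what is moved stays moved. The work goes in short steps, Python scripts to look and compute and a tool call to move; the robot and the scene stay as the last step left them, time stands still between calls to the robot, and variables do not carry over. Pictures are saved under pics/ and viewed, at most 14 in all, crops included, and the job is handed in when it is done.

Besides the shell and the picture viewer there is one more tool, called after ">>>" as name(argument=value, ...), one argument or row to a line, values as JSON. drive_tool: Moves the arm, as the interface text tells. Its arguments: {"type":"object","properties":{"commands":{"type":"array"},"gripper":{"type":"number"}},"required":["commands"]}

```bash
mkdir -p pics; cat > h.py <<'E'
import numpy as np, cv2
from bench import get_obs, snapshot
def snap(n,f=None):
    s=snapshot(n)
    if f: cv2.imwrite('pics/'+f+'.png',s['image'])
    return s
def world(s):
    h,w=s['range_z'].shape
    u,v=np.meshgrid(np.arange(w),np.arange(h))
    K=np.array([[s['fx'],0,s['cx']],[0,s['fy'],s['cy']],[0,0,1]])
    p=np.stack([u,v],-1).reshape(-1,1,2).astype(np.float64)
    n=cv2.undistortPoints(p,K,np.array([s['k1'],0,0,0,0.])).reshape(h,w,2)
    z=s['range_z'][...,None]
    c=np.concatenate([n*z,z],-1)
    R=cv2.Rodrigues(np.array(s['rvec'],float))[0]
    W=(c-np.array(s['tvec']).reshape(3))@R
    W[s['range_z']==0]=np.nan
    return W
E
python3 - <<'E'
from h import *
a=snap('scene');b=snap('side')
cv2.imwrite('pics/a.png',cv2.resize(a['image'],(800,600)));cv2.imwrite('pics/b.png',cv2.resize(b['image'],(800,600)))
np.savez('s0.npz',a=a['image'],b=b['image'],wa=world(a),wb=world(b))
o=get_obs();print(o['time'],o['tool_pos'],o['ee_rot'],o['width'])
E
```

```text
0.1 [5.49497877e-01 2.83782139e-05 2.04408398e-01] [-3.13956740e+00 -1.89079442e-04  1.57073475e+00] 0.09405694869632648
```

View pics/a.png

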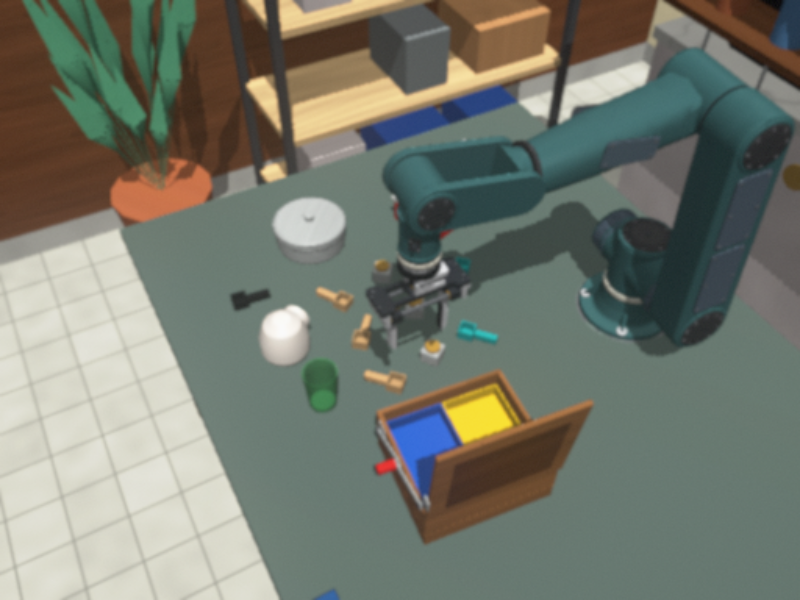

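View pics/b.png

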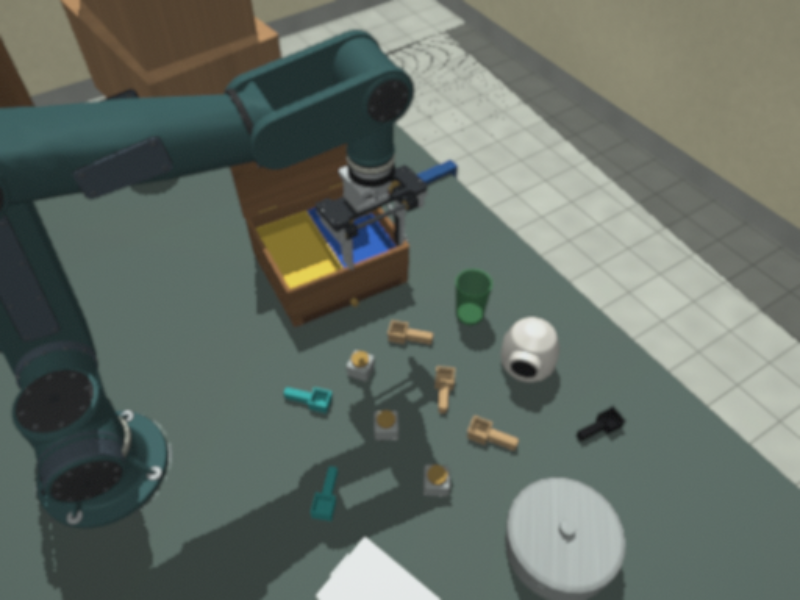

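The side view shows three tins (display px 360,365; 386,425; 437,480) and three wooden scoops (410,333; 445,388; 492,433). The turquoise and black scoops are look-alikes. The yellow tray is nearer the robot, the blue one is farther away, and the knee is on the far -y end.

```bash
python3 - <<'E'
from h import *
d=np.load('s0.npz')
W=d['wb'];im=d['b']
m=(W[...,2]>0.010)&(W[...,2]<0.06)&(W[...,0]>0.2)
n,l,st,c=cv2.connectedComponentsWithStats(m.astype(np.uint8))
for i in range(1,n):
    if st[i,4]<60: continue
    k=l==i;P=W[k];bgr=im[k].mean(0).astype(int)
    zt=np.percentile(P[:,2],95)
    T=P[P[:,2]>zt-0.012][:,:2].astype(np.float32)
    r=cv2.minAreaRect((T*1000).astype(np.float32))
    print((c[i]/.64).astype(int),st[i,4],bgr,P.mean(0).round(3),'z',zt.round(3),np.round(r[0]),np.round(r[1]),round(r[2]))
# colours: tray & knee
for nm in 'ab':
    W=d['w'+nm];hsv=cv2.cvtColor(d[nm],cv2.COLOR_BGR2HSV).astype(int)
    H,S,V=hsv[...,0],hsv[...,1],hsv[...,2]
    for cn,k in dict(red=((H<6)|(H>174))&(S>170)&(V>90),yel=(H>22)&(H<33)&(S>170)&(V>60),blue=(H>105)&(H<122)&(S>170)&(V>60)).items():
        n,l,st,c=cv2.connectedComponentsWithStats(k.astype(np.uint8))
        for i in range(1,n):
            if st[i,4]<40: continue
            P=W[l==i];P=P[~np.isnan(P[:,0])]
            print(nm,cn,(c[i]/.64).astype(int),st[i,4],np.median(P,0).round(3),np.percentile(P,3,axis=0).round(3),np.percentile(P,97,axis=0).round(3))
# chest rim: points z~.105-.112
for nm in 'ab':
    W=d['w'+nm]; k=(abs(W[...,2]-.110)<.004)&(W[...,0]>.3)&(W[...,1]>-.6)
    hsv=cv2.cvtColor(d[nm],cv2.COLOR_BGR2HSV);k&=(hsv[...,0]<20)&(hsv[...,1]>90)
    P=W[k];np.save('rim'+nm,P);r=cv2.minAreaRect((P[:,:2]*1000).astype(np.float32));print(nm,len(P),r)
E
```

```text
[175  17] 925 [49 67 84] [0.661 1.255 0.034] z 0.056 [ 627. 1264.] [176. 371.] 58
[436 170] 159 [133  91  58] [0.915 0.3   0.015] z 0.019 [915. 300.] [ 35. 103.] 89
[328 235] 126 [110  65  43] [0.573 0.221 0.052] z 0.056 [574. 215.] [144.  18.] 84
[297 252] 1228 [ 54 133 151] [0.496 0.214 0.051] z 0.056 [496. 214.] [167. 107.] 84
[367 242] 380 [153  84  49] [0.63  0.158 0.052] z 0.056 [622. 165.] [90. 83.] 84
[336 291] 1022 [35 49 63] [0.514 0.091 0.035] z 0.058 [487. 123.] [171. 341.] 44
[471 288] 82 [54 75 46] [ 0.737 -0.063  0.048] z 0.059 [735. -64.] [16. 47.] 44
[468 312] 173 [ 73 105  62] [ 0.703 -0.1    0.036] z 0.057 [705. -97.] [28. 62.] 47
[408 331] 193 [ 93 124 143] [ 0.583 -0.063  0.019] z 0.026 [586. -65.] [38. 87.] 42
[524 369] 230 [85 89 88] [ 0.703 -0.265  0.041] z 0.058 [ 707. -260.] [ 44. 101.] 36
[359 363] 239 [100 123 130] [ 0.461 -0.082  0.034] z 0.045 [464. -77.] [41. 41.] 36
[443 385] 189 [ 92 122 142] [ 0.567 -0.2    0.02 ] z 0.026 [ 564. -202.] [88. 33.] 48
[307 395] 220 [130 134  56] [ 0.351 -0.08   0.019] z 0.025 [348. -76.] [35. 87.] 42
[600 423] 238 [35 3
[... 491 characters left out ...]
d [385 465] 68 [0.712 0.188 0.147] [0.699 0.179 0.14 ] [0.726 0.195 0.152]
a yel [480 413] 1041 [0.471 0.124 0.054] [0.423 0.086 0.048] [0.525 0.171 0.081]
a blue [484 100] 211 [-0.558 -1.397 -0.436] [-0.645 -1.448 -0.451] [-0.46  -1.344 -0.425]
a blue [421 439] 891 [0.602 0.12  0.053] [0.549 0.075 0.048] [0.647 0.178 0.06 ]
b blue [327 234] 54 [0.572 0.217 0.052] [0.565 0.168 0.048] [0.577 0.286 0.07 ]
b blue [369 241] 340 [0.639 0.156 0.052] [0.593 0.125 0.048] [0.664 0.196 0.069]
a 434 ((547.9225463867188, 187.77865600585938), (239.72055053710938, 262.2247009277344), 84.14570617675781)
b 552 ((595.0982055664062, 670.987548828125), (1211.717041015625, 261.0066833496094), 84.50308227539062)
```

>>> drive_tool(
  commands=[
    [-0.9,-0.35,-0.8,0,0,0],
    [-0.9,-0.35,-0.8,0,0,0],
    [-0.9,-0.35,-0.8,0,0,0],
    [-0.9,-0.35,-0.8,0,0,0],
    [-0.9,-0.35,-0.8,0,0,0],
    [0,0,0,0,0,0],
    [0,0,0,0,0,0],
  ],
  gripper=0,
)

```text
time: 0.98
tool_pos: [0.48, -0.1795, 0.3643]
ee_rot: [-3.14, -0.001, 1.571]
wrist_force: [0.8, -0.5, -0.3]
width: 0.0939
finger_force: 0.0
```

```bash
cat >> h.py <<'E'
def find(s,verbose=True):
    """tins & wooden scoops on the slab: (kind, centre xy mm, axis deg of +x(bowl) or face)"""
    W=world(s);im=s['image'];out=[]
    m=(W[...,2]>0.012)&(W[...,2]<0.052)&(W[...,0]>0.2)&(W[...,0]<.9)&(abs(W[...,1])<.7)
    n,l,st,c=cv2.connectedComponentsWithStats(m.astype(np.uint8),connectivity=4)
    for i in range(1,n):
        if st[i,4]<60: continue
        k=l==i;P=W[k]
        zt=np.percentile(P[:,2],95)
        T=(P[P[:,2]>zt-0.014][:,:2]*1000).astype(np.float32)
        r=cv2.minAreaRect(T);(cx,cy),(w,h),a=r
        if max(w,h)>125: continue
        if h>w: a+=90
        d=np.array([np.cos(np.radians(a)),np.sin(np.radians(a))])
        q=(T-[cx,cy])@d; wid=(T-[cx,cy])@[-d[1],d[0]]
        if np.ptp(wid[q>15]) < np.ptp(wid[q<-15]) if (q>15).any() and (q<-15).any() else False: a+=180
        out.append((cx,cy,w,h,a%360))
        print((c[i]).astype(int),st[i,4],'bgr',im[k].mean(0).astype(int),'z',zt.round(3),'c',round(cx),round(cy),'sz',round(w),round(h),'ang',round(a%360))
    return out
E
python3 - <<'E'
from h import *
s=snap('wrist');cv2.imwrite('pics/w1.png',cv2.resize(s['image'],(800,600)))
find(s);o=get_obs();print(o['time'],o['tool_pos'],o['ee_rot'])
print(s['rvec'],(-cv2.Rodrigues(np.array(s['rvec']))[0].T@np.array(s['tvec']).reshape(3)))
E
```

```text
[313  97] 434 bgr [116 157 186] z 0.024 c 588 -67 sz 34 85 ang 135
[180 103] 441 bgr [157 159  61] z 0.024 c 349 -79 sz 34 85 ang 313
[245 103] 569 bgr [128 166 181] z 0.043 c 465 -78 sz 42 42 ang 215
[374 109] 229 bgr [ 70 105  59] z 0.05 c 697 -88 sz 18 58 ang 98
[401 107] 403 bgr [49 70 41] z 0.051 c 738 -84 sz 24 55 ang 275
[298 172] 385 bgr [116 155 184] z 0.024 c 566 -205 sz 85 34 ang 49
[230 176] 518 bgr [128 162 175] z 0.042 c 436 -210 sz 42 42 ang 58
[370 179] 319 bgr [118 123 123] z 0.05 c 704 -212 sz 81 19 ang 228
[155 199] 394 bgr [152 154  60] z 0.024 c 289 -257 sz 87 34 ang 224
[303 231] 334 bgr [112 151 179] z 0.024 c 583 -328 sz 34 86 ang 123
[238 240] 483 bgr [122 151 162] z 0.042 c 450 -342 sz 41 42 ang 324
[391 271] 192 bgr [27 26 24] z 0.025 c 769 -418 sz 36 46 ang 351
[171 286] 158 bgr [17 18 72] z 0.049 c 307 -442 sz 2 35 ang 108
[283 290] 415 bgr [99 99 95] z 0.045 c 545 -456 sz 89 16 ang 1
1.025 [ 0.48001502 -0.17911216  0.36376674] [-3.13925452e+00 -1.77035935e-03  1.57175905e+00]
[-2.87426147e+00 -1.03341790e-03  1.29896117e-03] [ 0.48055883 -0.10358482  0.54305658]
```

View pics/w1.png

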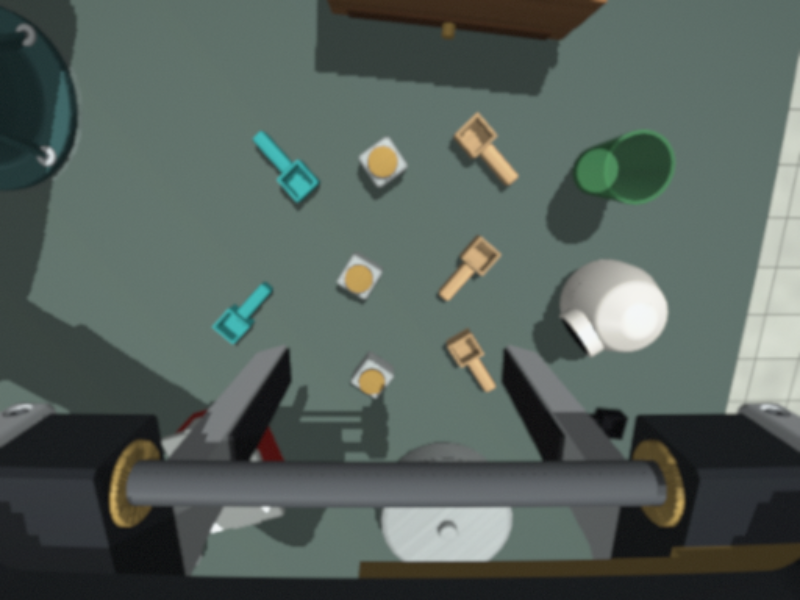

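The wrist view shows tins at display px (383,160), (358,277) and (372,376), with scoops at (486,148), (468,268) and (470,360). All six fit well. Next I check how close the salt pig is to the gripper body.

```bash
python3 - <<'E'
from h import *
d=np.load('s0.npz')
P=np.concatenate([d['wa'].reshape(-1,3),d['wb'].reshape(-1,3),world(snap('wrist')).reshape(-1,3)])
for nm,x0,x1,y0,y1 in [('pig',.62,.8,-.36,-.16),('tum',.66,.8,-.16,-.0)]:
    Q=P[(P[:,0]>x0)&(P[:,0]<x1)&(P[:,1]>y0)&(P[:,1]<y1)]
    for a,b in [(.02,.05),(.05,.08),(.08,.1),(.1,.12)]:
        q=Q[(Q[:,2]>a)&(Q[:,2]<b)]
        if len(q): print(nm,a,b,len(q),np.percentile(q,3,axis=0)[:2].round(3),np.percentile(q,97,axis=0)[:2].round(3), [c if isinstance(c,float) else np.round(c) for c in cv2.minEnclosingCircle((q[:,:2]*1000).astype(np.float32))])
E
```

```text
pig 0.02 0.05 616 [ 0.683 -0.289] [ 0.779 -0.188] [array([ 731., -240.]), 57.51921463012695]
pig 0.05 0.08 1316 [ 0.676 -0.289] [ 0.777 -0.189] [array([ 730., -241.]), 60.6439323425293]
pig 0.08 0.1 1765 [ 0.684 -0.282] [ 0.771 -0.198] [array([ 730., -241.]), 56.50746154785156]
pig 0.1 0.12 1805 [ 0.706 -0.269] [ 0.762 -0.21 ] [array([ 734., -236.]), 41.91511535644531]
tum 0.02 0.05 787 [ 0.689 -0.113] [ 0.748 -0.054] [array([717., -83.]), 34.83317184448242]
tum 0.05 0.08 1129 [ 0.686 -0.115] [ 0.75  -0.052] [array([718., -83.]), 35.99846649169922]
tum 0.08 0.1 1213 [ 0.685 -0.117] [ 0.752 -0.051] [array([722., -84.]), 39.75476837158203]
tum 0.1 0.12 202 [ 0.685 -0.118] [ 0.753 -0.05 ] [array([718., -84.]), 36.864356994628906]
```

>>> drive_tool(
  commands=[
    [0,0,0.5,0,0,-0.92],
    [0,0,0.5,0,0,-0.92],
    [0,0,0.5,0,0,-0.92],
    [0,0,0.5,0,0,-0.92],
    [0,0,0.5,0,0,-0.92],
    [0,0,0.5,0,0,-0.92],
    [0,0,0.5,0,0,-0.92],
    [0,0,0.5,0,0,-0.92],
    [0,0,0.5,0,0,-0.92],
    [0,0,0.5,0,0,-0.92],
    [0,0,0.5,0,0,-0.92],
    [0.265,-0.615,0.8,0,0,0],
    [0.265,-0.615,0.8,0,0,0],
    [0,0,0.5,0,0,0],
    [0,0,0.5,0,0,0],
    [0,0,0.5,0,0,0],
    [0,0,0.35,0,0,0],
    [0,0,0,0,0,0],
  ],
)

```text
time: 3.32
tool_pos: [0.4349, -0.209, 0.0057]
ee_rot: [3.141, -0.004, 2.584]
wrist_force: [-0.7, 0.1, 0.0]
width: 0.0937
finger_force: 0.0
```

>>> drive_tool(
  commands=[
    [0,0,0,0,0,0],
    [0,0,0,0,0,0],
    [0,0,0,0,0,0],
    [0,0,0,0,0,0],
    [0,0,0,0,0,0],
    [0,0,0,0,0,0],
    [0,0,-0.5,0,0,0],
    [0,0,-0.5,0,0,0],
  ],
  gripper=1,
)

```text
time: 4.32
tool_pos: [0.4355, -0.2102, 0.0474]
ee_rot: [3.142, -0.002, 2.583]
wrist_force: [0.1, 0.7, -1.3]
width: 0.0418
finger_force: 30.0
```

>>> drive_tool(
  commands=[
    [0,0,-0.77,0,0,-0.92],
    [0,0,-0.77,0,0,-0.92],
    [0,0,-0.77,0,0,-0.92],
    [0,0,-0.77,0,0,-0.92],
    [0,0,-0.77,0,0,-0.92],
    [-0.36,0.94,0,0,0,0],
    [-0.36,0.94,0,0,0,0],
    [-0.36,0.94,0,0,0,0],
    [-0.36,0.94,0,0,0,0],
    [-0.36,0.94,0,0,0,0],
    [-0.36,0.94,0,0,0,0],
    [-0.36,0.94,0,0,0,0],
    [-0.36,0.94,0,0,0,0],
    [-0.36,0.94,0,0,0,0],
    [-0.36,0.94,0,0,0,0],
    [-0.36,0.94,0,0,0,0],
    [0,0,0,0,0,0],
  ],
)

```text
time: 6.45
tool_pos: [0.6345, 0.1878, 0.1997]
ee_rot: [-3.141, -0.002, 3.046]
wrist_force: [0.1, 0.4, -0.9]
width: 0.0419
finger_force: 30.0
```

```bash
python3 - <<'E'
from h import *
s=snap('wrist');cv2.imwrite('pics/w2.png',cv2.resize(s['image'],(800,600)))
b=snap('side');c=snap('scene')
C=np.array([.548,.184]);ex=np.array([.099,.995]);ey=np.array([-.995,.099])
for n,q in (('w',s),('b',b),('c',c)):
    W=world(q);x=(W[...,:2]-C)@ex;y=(W[...,:2]-C)@ey;z=W[...,2]
    hsv=cv2.cvtColor(q['image'],cv2.COLOR_BGR2HSV);br=(hsv[...,0]<20)&(hsv[...,1]>90)
    k=br&(abs(z-.11)<.003)&(abs(x)<.16)&(abs(y)<.16)
    f=k&(abs(y)<.1)&(x<0)
    if f.any(): print(n,'front rim x',np.percentile(x[f],[2,50,98]).round(4),'slope',np.polyfit(y[f],x[f],1).round(4))
    for sg in (-1,1):
        f=k&(abs(x)<.09)&(y*sg>.1)
        if f.any(): print(n,'end',sg,np.percentile(y[f],[2,50,98]).round(4),len(y[f]))
    for nm,lo,hi in (('yel',22,33),('blu',105,122)):
        f=(hsv[...,0]>lo)&(hsv[...,0]<hi)&(hsv[...,1]>150)&(abs(x)<.13)&(abs(y)<.14)
        if f.any(): print(n,nm,np.percentile(x[f],[1,99]).round(3),np.percentile(y[f],[1,99]).round(3),np.nanpercentile(z[f],[5,98]).round(3))
E
```

```text
w front rim x [-0.1158 -0.1113 -0.1073] slope [-0.0008 -0.1114]
w end -1 [-0.1305 -0.1261 -0.1227] 465
w yel [-0.104  0.101] [0.   0.11] [0.049 0.08 ]
w blu [-0.103  0.101] [-0.117 -0.004] [0.049 0.08 ]
b front rim x [-0.1155 -0.1119 -0.1068] slope [ 0.004  -0.1118]
b end -1 [-0.1299 -0.1255 -0.1208] 84
b end 1 [0.1213 0.1259 0.1295] 98
b yel [-0.054  0.106] [0.003 0.106] [0.048 0.078]
b blu [-0.052  0.107] [-0.118 -0.016] [0.048 0.076]
c front rim x [-0.1153 -0.109  -0.1044] slope [-0.0029 -0.1094]
c end -1 [-0.1289 -0.1267 -0.1225] 56
c end 1 [0.1213 0.1253 0.1309] 62
c yel [-0.103  0.046] [-0.034  0.119] [0.049 0.084]
c blu [-0.103  0.04 ] [-0.105 -0.004] [0.048 0.075]
```

View pics/w2.png

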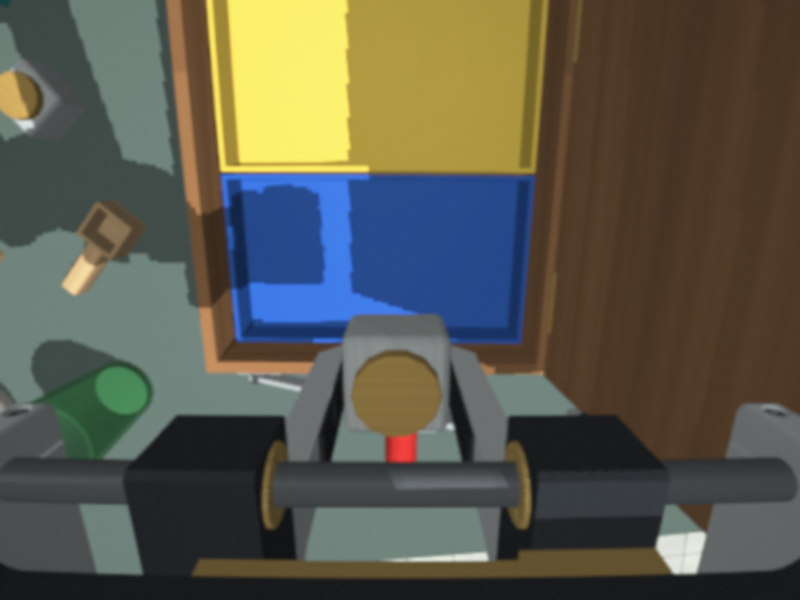

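The trays show clearly, with the tin above the blue one and the red knee behind it at (400,447). The chest frame is confirmed to about 1 mm, so I lower the tin.

>>> drive_tool(
  commands=[
    [0,0,0.7,0,0,0],
    [0,0,0.7,0,0,0],
    [0,0,0.7,0,0,0],
    [0,0,0.7,0,0,0],
    [0,0,0.4,0,0,0],
    [0,0,0.3,0,0,0],
    [0,0,0,0,0,0],
  ],
)

```text
time: 7.48
tool_pos: [0.634, 0.1851, 0.061]
ee_rot: [-3.141, -0.001, 3.042]
wrist_force: [0.1, 0.9, -0.1]
width: 0.0418
finger_force: 30.0
```

>>> drive_tool(
  commands=[
    [0,0,0,0,0,0],
    [0,0,0,0,0,0],
    [0,0,0,0,0,0],
    [0,0,-0.5,0,0,0],
    [0,0,-1,0,0,0],
    [0,0,-1,0,0,0],
    [0,0,-1,0,0,0],
    [0,0,0,0,0,0],
  ],
  gripper=0.4,
)

```text
time: 8.48
tool_pos: [0.6367, 0.186, 0.2087]
ee_rot: [3.138, 0.011, 3.043]
wrist_force: [1.0, -0.6, -0.4]
width: 0.0562
finger_force: 0.0
```

>>> drive_tool(
  commands=[
    [0.4475,-0.875,0,0,0,0],
    [0.4475,-0.875,0,0,0,0],
    [0.4475,-0.875,0,0,0,0],
    [0.4475,-0.875,0,0,0,0],
    [0.4475,-0.875,0,0,0,0],
    [0.4475,-0.875,0,0,0,0],
    [0.4475,-0.875,0,0,0,0],
    [0.4475,-0.875,0,0,0,0],
    [0,0,0,0,0,0.96],
    [0,0,0,0,0,0.96],
    [0,0,0,0,0,0.96],
    [0,0,0,0,0,0.96],
    [0,0,0,0,0,0.96],
    [0,0,0,0,0,0.96],
    [0,0,0,0,0,0.96],
    [0,0,0,0,0,0.96],
    [0,0,0,0,0,0.96],
    [0,0,0,0,0,0],
  ],
  gripper=0,
)

```text
time: 10.72
tool_pos: [0.4638, -0.0789, 0.2008]
ee_rot: [-3.141, -0.001, 2.18]
wrist_force: [-0.1, -0.6, 0.6]
width: 0.0939
finger_force: 0.0
```

```bash
cat > f.py <<'E'
from h import *
import sys
for n in (sys.argv[1:] or ['wrist','scene']):
    print(n);find(snap(n))
o=get_obs();print(o['time'],o['tool_pos'].round(4),np.degrees(o['ee_rot']).round(1))
E
python3 f.py
```

```text
wrist
[179 125] 935 bgr [174 176  67] z 0.024 c 348 -79 sz 35 86 ang 312
[255 177] 1104 bgr [138 177 192] z 0.042 c 465 -77 sz 42 42 ang 304
[330 205] 442 bgr [110 148 175] z 0.024 c 574 -52 sz 33 47 ang 134
[ 73 210] 904 bgr [125 127  48] z 0.024 c 289 -256 sz 87 35 ang 227
[392 266] 392 bgr [ 82 124  69] z 0.05 c 695 -68 sz 33 6 ang 235
[263 284] 746 bgr [113 152 178] z 0.024 c 566 -206 sz 86 36 ang 50
[146 326] 64 bgr [104 159 186] z 0.042 c 461 -347 sz 24 10 ang 36
[224 344] 494 bgr [118 158 185] z 0.024 c 582 -328 sz 34 88 ang 123
[331 339] 1021 bgr [131 137 138] z 0.05 c 709 -215 sz 103 34 ang 41
scene
[260 140] 119 bgr [ 41  44 124] z 0.049 c 313 -467 sz 12 79 ang 106
[294 173] 113 bgr [116 119  43] z 0.029 c 286 -253 sz 96 32 ang 229
[244 172] 144 bgr [124 152 165] z 0.047 c 447 -339 sz 40 38 ang 236
[214 189] 136 bgr [103 142 173] z 0.027 c 576 -326 sz 40 89 ang 112
[158 189] 146 bgr [57 60 55] z 0.029 c 748 -411 sz 41 88 ang 348
[231 212] 132 bgr [104 144 175] z 0.028 c 565 -204 sz 92 35 ang 52
[304 212] 161 bgr [144 147  52] z 0.028 c 350 -75 sz 40 86 ang 304
[276 224] 186 bgr [122 151 165] z 0.046 c 464 -74 sz 39 42 ang 310
[183 227] 179 bgr [154 162 167] z 0.05 c 744 -204 sz 38 96 ang 343
[246 242] 170 bgr [105 146 177] z 0.028 c 585 -65 sz 39 86 ang 131
[204 242] 66 bgr [66 96 58] z 0.051 c 710 -107 sz 13 45 ang 347
[206 257] 120 bgr [ 77 120  65] z 0.051 c 726 -62 sz 26 57 ang 158
10.825 [ 0.464  -0.0789  0.2011] [-180.    -0.   124.9]
```

>>> drive_tool(
  commands=[
    [0,0,0.9,0,0,0],
    [0,0,0.9,0,0,0],
    [0,0,0.9,0,0,0],
    [0,0,0.9,0,0,0],
    [0,0,0.6,0,0,0],
    [0,0,0.4,0,0,0],
    [0,0,0.25,0,0,0],
    [0,0,0,0,0,0],
  ],
)

```text
time: 11.82
tool_pos: [0.4642, -0.079, 0.0073]
ee_rot: [-3.141, -0.0, 2.179]
wrist_force: [-0.3, 0.1, -0.0]
width: 0.0937
finger_force: 0.0
```

>>> drive_tool(
  commands=[
    [0,0,0,0,0,0],
    [0,0,0,0,0,0],
    [0,0,0,0,0,0],
    [0,0,0,0,0,0],
    [0,0,0,0,0,0],
    [0,0,0,0,0,0],
    [0,0,-0.5,0,0,-0.96],
    [0,0,-0.5,0,0,-0.96],
    [0,0,-0.5,0,0,-0.96],
    [0,0,-0.5,0,0,-0.96],
    [0,0,-0.5,0,0,-0.96],
    [0,0,-0.6,0,0,-0.96],
    [0,0,-0.6,0,0,-0.96],
    [0,0,-0.6,0,0,-0.96],
    [0,0,-0.6,0,0,-0.96],
    [0,0,0,0,0,0],
  ],
  gripper=1,
)

```text
time: 13.82
tool_pos: [0.4653, -0.0793, 0.2052]
ee_rot: [-3.141, 0.004, 3.042]
wrist_force: [0.5, -0.0, -1.5]
width: 0.0417
finger_force: 30.0
```

>>> drive_tool(
  commands=[
    [-0.59,0.89,0,0,0,0],
    [-0.59,0.89,0,0,0,0],
    [-0.59,0.89,0,0,0,0],
    [-0.59,0.89,0,0,0,0],
    [-0.59,0.89,0,0,0,0],
    [-0.59,0.89,0,0,0,0],
    [0,0,0,0,0,0],
    [0,0,0.7,0,0,0],
    [0,0,0.7,0,0,0],
    [0,0,0.7,0,0,0],
    [0,0,0.7,0,0,0],
    [0,0,0.5,0,0,0],
    [0,0,0.3,0,0,0],
    [0,0,0,0,0,0],
  ],
)

```text
time: 15.58
tool_pos: [0.6263, 0.1192, 0.0596]
ee_rot: [-3.141, 0.0, 3.042]
wrist_force: [-0.1, 0.8, -1.5]
width: 0.0418
finger_force: 30.0
```

>>> drive_tool(
  commands=[
    [0,0,0,0,0,0],
    [0,0,0,0,0,0],
    [0,0,0,0,0,0],
    [0,0,-0.5,0,0,0],
    [0,0,-1,0,0,0],
    [0,0,-1,0,0,0],
    [0,0,-1,0,0,0],
    [0,0,0,0,0,0],
  ],
  gripper=0.43,
)

```text
time: 16.58
tool_pos: [0.6287, 0.1199, 0.2065]
ee_rot: [3.139, 0.011, 3.043]
wrist_force: [0.9, 0.3, -0.0]
width: 0.0532
finger_force: 0.0
```

>>> drive_tool(
  commands=[
    [0.25,-0.917,0,0,0,0],
    [0.25,-0.917,0,0,0,0],
    [0.25,-0.917,0,0,0,0],
    [0.25,-0.917,0,0,0,0],
    [0.25,-0.917,0,0,0,0],
    [0.25,-0.917,0,0,0,0],
    [0.25,-0.917,0,0,0,0],
    [0.25,-0.917,0,0,0,0],
    [0.25,-0.917,0,0,0,0],
    [0.25,-0.917,0,0,0,0],
    [0.25,-0.917,0,0,0,0],
    [0.25,-0.917,0,0,0,0],
    [0.25,-0.917,0,0,0,0],
    [0,0,0,0,0,0.88],
    [0,0,0,0,0,0.88],
    [0,0,0,0,0,0.88],
    [0,0,0,0,0,0.88],
    [0,0,0,0,0,0.88],
    [0,0,0,0,0,0.88],
    [0,0,0,0,0,0],
  ],
  gripper=0,
)

```text
time: 19.08
tool_pos: [0.4495, -0.3418, 0.1987]
ee_rot: [3.141, -0.001, 2.516]
wrist_force: [0.6, 0.0, 0.5]
width: 0.0942
finger_force: 0.0
```

```bash
python3 f.py wrist
```

```text
wrist
[381   9] 350 bgr [117 119  45] z 0.024 c 371 -104 sz 36 20 ang 43
[230  25] 1279 bgr [149 151  58] z 0.024 c 289 -256 sz 86 35 ang 225
[486 137] 1187 bgr [ 94 128 152] z 0.024 c 588 -67 sz 36 86 ang 134
[253 178] 1101 bgr [125 161 176] z 0.042 c 448 -342 sz 41 40 ang 54
[389 188] 935 bgr [106 143 169] z 0.024 c 566 -205 sz 88 35 ang 50
[500 226] 768 bgr [ 68 106  56] z 0.048 c 705 -107 sz 13 49 ang 327
[312 247] 575 bgr [112 151 179] z 0.024 c 579 -330 sz 24 87 ang 129
[211 267] 844 bgr [91 92 88] z 0.05 c 521 -462 sz 101 20 ang 20
[405 273] 325 bgr [86 89 89] z 0.049 c 681 -261 sz 2 20 ang 123
[322 346] 387 bgr [24 24 24] z 0.022 c 738 -411 sz 35 65 ang 344
19.125 [ 0.4495 -0.3419  0.1989] [ 1.800e+02 -1.000e-01  1.442e+02]
```

>>> drive_tool(
  commands=[
    [0,0,0.9,0,0,0],
    [0,0,0.9,0,0,0],
    [0,0,0.9,0,0,0],
    [0,0,0.9,0,0,0],
    [0,0,0.6,0,0,0],
    [0,0,0.4,0,0,0],
    [0,0,0.2,0,0,0],
    [0,0,0,0,0,0],
  ],
)

```text
time: 20.12
tool_pos: [0.4499, -0.3422, 0.0076]
ee_rot: [3.142, 0.0, 2.515]
wrist_force: [0.6, 0.6, -0.5]
width: 0.0941
finger_force: 0.0
```

>>> drive_tool(
  commands=[
    [0,0,0,0,0,0],
    [0,0,0,0,0,0],
    [0,0,0,0,0,0],
    [0,0,0,0,0,0],
    [0,0,0,0,0,0],
    [0,0,0,0,0,0],
    [0,0,-0.8,0,0,0],
    [0,0,-0.8,0,0,-0.875],
    [0,0,-0.8,0,0,-0.875],
    [0,0,-0.8,0,0,-0.875],
    [0,0,-0.8,0,0,-0.875],
    [0,0,-0.8,0,0,-0.875],
    [0,0,0,0,0,-0.875],
    [0,0,0,0,0,0],
  ],
  gripper=1,
)

```text
time: 21.88
tool_pos: [0.4498, -0.3421, 0.1996]
ee_rot: [-3.142, 0.0, 3.039]
wrist_force: [0.1, -0.4, -1.0]
width: 0.0416
finger_force: 30.0
```

>>> drive_tool(
  commands=[
    [-0.141,0.918,0,0,0,0],
    [-0.141,0.918,0,0,0,0],
    [-0.141,0.918,0,0,0,0],
    [-0.141,0.918,0,0,0,0],
    [-0.141,0.918,0,0,0,0],
    [-0.141,0.918,0,0,0,0],
    [-0.141,0.918,0,0,0,0],
    [-0.141,0.918,0,0,0,0],
    [-0.141,0.918,0,0,0,0],
    [-0.141,0.918,0,0,0,0],
    [-0.141,0.918,0,0,0,0],
    [-0.141,0.918,0,0,0,0],
    [-0.141,0.918,0,0,0,0],
    [-0.141,0.918,0,0,0,0],
    [0,0,0,0,0,0],
  ],
)

```text
time: 23.75
tool_pos: [0.5801, 0.1634, 0.1977]
ee_rot: [-3.141, -0.003, 3.042]
wrist_force: [-0.0, -0.8, -0.4]
width: 0.0419
finger_force: 30.0
```

>>> drive_tool(
  commands=[
    [0,0,0.7,0,0,0],
    [0,0,0.7,0,0,0],
    [0,0,0.7,0,0,0],
    [0,0,0.7,0,0,0],
    [0,0,0.4,0,0,0],
    [0,0,0.26,0,0,0],
    [0,0,0,0,0,0],
  ],
)

```text
time: 24.62
tool_pos: [0.5804, 0.1609, 0.0607]
ee_rot: [-3.141, -0.001, 3.039]
wrist_force: [0.2, -0.0, -0.5]
width: 0.0418
finger_force: 30.0
```

>>> drive_tool(
  commands=[
    [0,0,0,0,0,0],
    [0,0,0,0,0,0],
    [0,0,0,0,0,0],
    [0,0,-0.5,0,0,0],
    [0,0,-1,0,0,0],
    [0,0,-1,0,0,0],
    [0,0,-1,0,0,0],
    [0,0,0,0,0,0],
  ],
  gripper=0.43,
)

```text
time: 25.62
tool_pos: [0.5828, 0.1617, 0.2064]
ee_rot: [3.139, 0.009, 3.04]
wrist_force: [0.3, -0.5, 0.4]
width: 0.0539
finger_force: 0.0
```

>>> drive_tool(
  commands=[
    [-0.156,-0.846,0,0,0,0],
    [-0.156,-0.846,0,0,0,0],
    [-0.156,-0.846,0,0,0,0],
    [-0.156,-0.846,0,0,0,0],
    [-0.156,-0.846,0,0,0,0],
    [-0.156,-0.846,0,0,0,0],
    [-0.156,-0.846,0,0,0,0],
    [0,0,0,0,0,0.99],
    [0,0,0,0,0,0.99],
    [0,0,0,0,0,0.99],
    [0,0,0,0,0,0.99],
    [0,0,0,0,0,0.99],
    [0,0,0,0,0,0.99],
    [0,0,0,0,0,0.99],
    [0,0,0,0,0,0],
  ],
  gripper=0.2,
)

```text
time: 27.5
tool_pos: [0.5994, -0.0787, 0.1994]
ee_rot: [-3.14, -0.002, 2.348]
wrist_force: [0.1, 0.3, -1.3]
width: 0.0749
finger_force: 0.0
```

```bash
python3 f.py wrist
```

```text
wrist
[103  37] 1219 bgr [165 167  63] z 0.024 c 351 -81 sz 36 79 ang 311
[331   8] 593 bgr [105 231 244] z 0.052 c 521 120 sz 39 30 ang 264
[497  15] 732 bgr [122  64  35] z 0.052 c 661 230 sz 40 51 ang 139
[  9 107] 264 bgr [170 173  67] z 0.02 c 311 -233 sz 24 16 ang 44
[253 165] 760 bgr [139 186 215] z 0.024 c 588 -67 sz 34 86 ang 134
[171 223] 667 bgr [ 91 122 143] z 0.024 c 566 -205 sz 86 34 ang 51
[299 231] 239 bgr [ 81 121  68] z 0.05 c 693 -93 sz 9 42 ang 107
[308 263] 201 bgr [63 90 53] z 0.051 c 732 -109 sz 27 4 ang 25
[133 268] 240 bgr [ 82 109 129] z 0.024 c 573 -300 sz 31 49 ang 154
[242 291] 374 bgr [126 131 132] z 0.041 c 704 -208 sz 62 12 ang 224
[162 365] 92 bgr [26 24 23] z 0.02 c 716 -407 sz 26 12 ang 26
27.55 [ 0.5995 -0.0787  0.1997] [-1.799e+02 -1.000e-01  1.346e+02]
```

>>> drive_tool(
  commands=[
    [0,0,0.9,0,0,0],
    [0,0,0.9,0,0,0],
    [0,0,0.9,0,0,0],
    [0,0,0.9,0,0,0],
    [0,0,0.6,0,0,0],
    [0,0,0.4,0,0,0],
    [0,0,0.28,0,0,0],
    [0,0,0,0,0,0],
  ],
)

```text
time: 28.55
tool_pos: [0.5997, -0.0788, 0.0054]
ee_rot: [-3.141, -0.001, 2.347]
wrist_force: [0.5, -0.9, -0.2]
width: 0.0751
finger_force: 0.0
```

>>> drive_tool(
  commands=[
    [0,0,0,0,0,0],
    [0,0,0,0,0,0],
    [0,0,0,0,0,0],
    [0,0,0,0,0,0],
    [0,0,0,0,0,0],
    [0,0,0,0,0,0],
    [0,0,0,0,0,0],
    [0,0,-0.7,0,0,0],
    [0,0,-0.6,0,0,-0.99],
    [0,0,-0.6,0,0,-0.99],
    [0,0,-0.6,0,0,-0.99],
    [0,0,-0.6,0,0,-0.99],
    [0,0,-0.6,0,0,-0.99],
    [0,0,-0.6,0,0,-0.99],
    [0,0,-0.6,0,0,-0.99],
    [0,0,0,0,0,0],
  ],
  gripper=1,
)

```text
time: 30.55
tool_pos: [0.6012, -0.0791, 0.2044]
ee_rot: [-3.141, 0.005, 3.039]
wrist_force: [-0.6, -0.8, 0.4]
width: 0.0158
finger_force: 30.0
```

>>> drive_tool(
  commands=[
    [0.384,0.856,0,0,0,0],
    [0.384,0.856,0,0,0,0],
    [0.384,0.856,0,0,0,0],
    [0.384,0.856,0,0,0,0],
    [0.384,0.856,0,0,0,0],
    [0.384,0.856,0,0,0,0],
    [0.384,0.856,0,0,0,0],
    [0.384,0.856,0,0,0,0],
    [0,0,0,0,0,0],
    [0,0,0.7,0,0,0],
    [0,0,0.7,0,0,0],
    [0,0,0.7,0,0,0],
    [0,0,0.7,0,0,0],
    [0,0,0.4,0,0,0],
    [0,0,0.3,0,0,0],
    [0,0,0,0,0,0],
  ],
)

```text
time: 32.55
tool_pos: [0.5053, 0.2057, 0.0612]
ee_rot: [-3.141, -0.001, 3.039]
wrist_force: [0.2, -0.8, -0.6]
width: 0.0157
finger_force: 30.0
```

>>> drive_tool(
  commands=[
    [0,0,0,0,0,0],
    [0,0,0,0,0,0],
    [0,0,0,0,0,0],
    [0,0,-0.5,0,0,0],
    [0,0,-1,0,0,0],
    [0,0,-1,0,0,0],
    [0,0,-1,0,0,0],
    [0,0,0,0,0,0],
  ],
  gripper=0.68,
)

```text
time: 33.55
tool_pos: [0.5077, 0.2069, 0.2067]
ee_rot: [3.138, 0.009, 3.04]
wrist_force: [0.2, 0.5, -0.3]
width: 0.0302
finger_force: 0.0
```

>>> drive_tool(
  commands=[
    [-0.255,-0.957,0,0,0,0],
    [-0.255,-0.957,0,0,0,0],
    [-0.255,-0.957,0,0,0,0],
    [-0.255,-0.957,0,0,0,0],
    [-0.255,-0.957,0,0,0,0],
    [-0.255,-0.957,0,0,0,0],
    [-0.255,-0.957,0,0,0,0],
    [-0.255,-0.957,0,0,0,0],
    [-0.255,-0.957,0,0,0,0],
    [-0.255,-0.957,0,0,0,0],
    [-0.255,-0.957,0,0,0,0],
    [-0.255,-0.957,0,0,0,0],
    [-0.255,-0.957,0,0,0,0],
    [-0.255,-0.957,0,0,0,0],
  ],
  gripper=0.2,
)

```text
time: 35.3
tool_pos: [0.5928, -0.3424, 0.1997]
ee_rot: [3.14, -0.002, 3.04]
wrist_force: [0.0, 0.5, -0.2]
width: 0.0752
finger_force: 0.0
```

>>> drive_tool(
  commands=[
    [0,0,0,0,0,0.99],
    [0,0,0,0,0,0.99],
    [0,0,0,0,0,0.99],
    [0,0,0,0,0,0.99],
    [0,0,0,0,0,0.99],
    [0,0,0,0,0,0.99],
    [0,0,0,0,0,0.99],
    [0,0,0,0,0,0.99],
    [0,0,0,0,0,0.99],
    [0,0,0,0,0,0],
  ],
)

```text
time: 36.55
tool_pos: [0.5927, -0.3411, 0.2]
ee_rot: [-3.141, -0.003, 2.15]
wrist_force: [-0.4, -0.3, -0.2]
width: 0.0751
finger_force: 0.0
```

```bash
python3 f.py wrist
```

```text
wrist
[491  52] 633 bgr [49 69 41] z 0.051 c 735 -68 sz 15 47 ang 139
[444  65] 966 bgr [ 78 115  66] z 0.05 c 706 -101 sz 23 61 ang 139
[297  73] 1047 bgr [119 160 189] z 0.024 c 566 -205 sz 86 35 ang 50
[252 166] 733 bgr [128 172 203] z 0.024 c 583 -328 sz 33 86 ang 123
[372 145] 292 bgr [115 120 120] z 0.05 c 694 -218 sz 55 8 ang 240
[349 178] 154 bgr [49 50 48] z 0.052 c 689 -274 sz 2 55 ang 305
[154 220] 471 bgr [86 87 83] z 0.05 c 510 -461 sz 65 10 ang 26
[206 256] 241 bgr [69 70 66] z 0.051 c 599 -468 sz 6 47 ang 142
[307 273] 483 bgr [27 25 24] z 0.023 c 744 -419 sz 23 78 ang 341
36.6 [ 0.5928 -0.3412  0.2003] [-1.800e+02 -1.000e-01  1.232e+02]
```

>>> drive_tool(
  commands=[
    [0,0,0.9,0,0,0],
    [0,0,0.9,0,0,0],
    [0,0,0.9,0,0,0],
    [0,0,0.9,0,0,0],
    [0,0,0.6,0,0,0],
    [0,0,0.4,0,0,0],
    [0,0,0.28,0,0,0],
    [0,0,0,0,0,0],
  ],
)

```text
time: 37.6
tool_pos: [0.5929, -0.3413, 0.0061]
ee_rot: [-3.141, -0.001, 2.149]
wrist_force: [-0.1, 0.7, -0.3]
width: 0.0752
finger_force: 0.0
```

>>> drive_tool(
  commands=[
    [0,0,0,0,0,0],
    [0,0,0,0,0,0],
    [0,0,0,0,0,0],
    [0,0,0,0,0,0],
    [0,0,0,0,0,0],
    [0,0,0,0,0,0],
    [0,0,0,0,0,0],
    [0,0,-0.85,0,0,0],
    [0,0,-0.85,0,0,0],
    [0,0,-0.85,0,0,0],
    [0,0,-0.85,0,0,-0.99],
    [0,0,-0.85,0,0,-0.99],
    [0,0,-0.65,0,0,-0.99],
    [0,0,0,0,0,-0.99],
    [0,0,0,0,0,-0.99],
    [0,0,0,0,0,-0.99],
    [0,0,0,0,0,-0.99],
    [0,0,0,0,0,-0.99],
    [0,0,0,0,0,-0.99],
    [0,0,0,0,0,0],
  ],
  gripper=1,
)

```text
time: 40.1
tool_pos: [0.5931, -0.3415, 0.2025]
ee_rot: [3.141, -0.0, 3.039]
wrist_force: [0.4, 0.4, -0.9]
width: 0.016
finger_force: 30.0
```

>>> drive_tool(
  commands=[
    [0.272,0.948,0,0,0,0],
    [0.272,0.948,0,0,0,0],
    [0.272,0.948,0,0,0,0],
    [0.272,0.948,0,0,0,0],
    [0.272,0.948,0,0,0,0],
    [0.272,0.948,0,0,0,0],
    [0.272,0.948,0,0,0,0],
    [0.272,0.948,0,0,0,0],
    [0.272,0.948,0,0,0,0],
    [0.272,0.948,0,0,0,0],
    [0.272,0.948,0,0,0,0],
    [0.272,0.948,0,0,0,0],
    [0.272,0.948,0,0,0,0],
    [0,0,0,0,0,0],
  ],
)

```text
time: 41.85
tool_pos: [0.5019, 0.1653, 0.2028]
ee_rot: [3.141, 0.0, 3.042]
wrist_force: [-0.6, -0.7, 0.3]
width: 0.0157
finger_force: 30.0
```

>>> drive_tool(
  commands=[
    [0,0,0.7,0,0,0],
    [0,0,0.7,0,0,0],
    [0,0,0.7,0,0,0],
    [0,0,0.7,0,0,0],
    [0,0,0.4,0,0,0],
    [0,0,0.33,0,0,0],
    [0,0,0,0,0,0],
  ],
)

```text
time: 42.72
tool_pos: [0.5023, 0.1629, 0.0608]
ee_rot: [-3.141, -0.001, 3.039]
wrist_force: [0.2, 0.2, -0.7]
width: 0.0157
finger_force: 30.0
```

>>> drive_tool(
  commands=[
    [0,0,0,0,0,0],
    [0,0,0,0,0,0],
    [0,0,0,0,0,0],
    [0,0,-0.5,0,0,0],
    [0,0,-1,0,0,0],
    [0,0,-1,0,0,0],
    [0,0,-1,0,0,0],
    [0,0,0,0,0,0],
  ],
  gripper=0.68,
)

```text
time: 43.72
tool_pos: [0.5047, 0.1638, 0.2062]
ee_rot: [3.139, 0.009, 3.04]
wrist_force: [-0.1, 0.5, 0.6]
width: 0.0299
finger_force: 0.0
```

>>> drive_tool(
  commands=[
    [-0.224,-0.941,0,0,0,0],
    [-0.224,-0.941,0,0,0,0],
    [-0.224,-0.941,0,0,0,0],
    [-0.224,-0.941,0,0,0,0],
    [-0.224,-0.941,0,0,0,0],
    [-0.224,-0.941,0,0,0,0],
    [-0.224,-0.941,0,0,0,0],
    [-0.224,-0.941,0,0,0,0],
    [-0.224,-0.941,0,0,0,0],
    [-0.224,-0.941,0,0,0,0],
    [0,0,0,0,0,0],
  ],
  gripper=0.2,
)

```text
time: 45.1
tool_pos: [0.5526, -0.2223, 0.1989]
ee_rot: [3.141, -0.003, 3.036]
wrist_force: [0.3, -0.4, 0.5]
width: 0.0753
finger_force: 0.0
```

>>> drive_tool(
  commands=[
    [0,0,0,0,0,0.985],
    [0,0,0,0,0,0.985],
    [0,0,0,0,0,0.985],
    [0,0,0,0,0,0.985],
    [0,0,0,0,0,0.985],
    [0,0,0,0,0,0.985],
    [0,0,0,0,0,0.985],
    [0,0,0,0,0,0.985],
    [0,0,0,0,0,0.985],
    [0,0,0,0,0,0.985],
    [0,0,0,0,0,0.985],
    [0,0,0,0,0,0.985],
    [0,0,0,0,0,0.985],
    [0,0,0,0,0,0.985],
    [0,0,0,0,0,0.985],
    [0,0,0,0,0,0.985],
    [0,0,0,0,0,0.985],
    [0,0,0,0,0,0.985],
    [0,0,0,0,0,0.985],
    [0,0,0,0,0,0.985],
  ],
)

```text
time: 47.6
tool_pos: [0.5531, -0.2187, 0.2003]
ee_rot: [-3.14, -0.0, 1.068]
wrist_force: [0.3, 0.2, -0.3]
width: 0.0754
finger_force: 0.0
```

>>> drive_tool(
  commands=[
    [0,0,0,0,0,0.985],
    [0,0,0,0,0,0.985],
    [0,0,0,0,0,0],
  ],
)

```text
time: 47.98
tool_pos: [0.5531, -0.219, 0.2005]
ee_rot: [-3.14, -0.0, 0.875]
wrist_force: [-0.3, -0.5, 0.3]
width: 0.0753
finger_force: 0.0
```

```bash
python3 f.py wrist
```

```text
wrist
[41 29] 2665 bgr [24 38 53] z 0.049 c 473 75 sz 4 109 ang 354
[283  19] 367 bgr [ 69 101  58] z 0.05 c 699 -100 sz 15 51 ang 125
[344  98] 498 bgr [115 120 120] z 0.051 c 705 -211 sz 79 19 ang 227
[253 163] 745 bgr [120 161 192] z 0.024 c 566 -206 sz 85 33 ang 50
[458 194] 1064 bgr [24 23 22] z 0.024 c 749 -416 sz 35 87 ang 353
[ 76 195] 925 bgr [136 138  51] z 0.024 c 349 -79 sz 35 86 ang 311
[329 332] 165 bgr [61 62 59] z 0.051 c 498 -466 sz 41 6 ang 217
[189 361] 132 bgr [16 20 68] z 0.038 c 278 -383 sz 23 5 ang 2
48.025 [ 0.5532 -0.2192  0.2007] [-179.9    0.    50.2]
```

>>> drive_tool(
  commands=[
    [0,0,0.9,0,0,0],
    [0,0,0.9,0,0,0],
    [0,0,0.9,0,0,0],
    [0,0,0.9,0,0,0],
    [0,0,0.6,0,0,0],
    [0,0,0.4,0,0,0],
    [0,0,0.28,0,0,0],
    [0,0,0,0,0,0],
  ],
)

```text
time: 49.02
tool_pos: [0.5532, -0.22, 0.0058]
ee_rot: [-3.141, 0.0, 0.873]
wrist_force: [-0.8, -0.2, 0.8]
width: 0.0754
finger_force: 0.0
```

>>> drive_tool(
  commands=[
    [0,0,0,0,0,0],
    [0,0,0,0,0,0],
    [0,0,0,0,0,0],
    [0,0,0,0,0,0],
    [0,0,0,0,0,0],
    [0,0,0,0,0,0],
    [0,0,0,0,0,0],
    [0,0,-0.82,0,0,0],
    [0,0,-0.82,0,0,0],
    [0,0,-0.82,0,0,0.976],
    [0,0,-0.82,0,0,0.976],
    [0,0,-0.82,0,0,0.976],
    [0,0,-0.82,0,0,0.976],
    [0,0,0,0,0,0.976],
    [0,0,0,0,0,0.976],
    [0,0,0,0,0,0.976],
    [0,0,0,0,0,0.976],
    [0,0,0,0,0,0.976],
    [0,0,0,0,0,0.976],
    [0,0,0,0,0,0],
  ],
  gripper=1,
)

```text
time: 51.52
tool_pos: [0.5534, -0.2202, 0.2029]
ee_rot: [-3.141, 0.0, -0.102]
wrist_force: [-0.3, 0.1, -0.8]
width: 0.0162
finger_force: 30.0
```

>>> drive_tool(
  commands=[
    [-0.351,-0.92,0,0,0,0],
    [-0.351,-0.92,0,0,0,0],
    [-0.351,-0.92,0,0,0,0],
    [-0.351,-0.92,0,0,0,0],
    [-0.351,-0.92,0,0,0,0],
    [-0.351,-0.92,0,0,0,0],
    [-0.351,-0.92,0,0,0,0],
    [-0.351,-0.92,0,0,0,0],
    [-0.351,-0.92,0,0,0,0],
    [0,0,0,0,0,0],
    [0,0,0,0,0,0],
  ],
)

```text
time: 52.9
tool_pos: [0.462, 0.1217, 0.2031]
ee_rot: [3.141, -0.0, -0.102]
wrist_force: [0.1, -0.1, -0.3]
width: 0.0157
finger_force: 30.0
```

```bash
python3 - <<'E'
from h import *
s=snap('wrist');cv2.imwrite('pics/w3.png',cv2.resize(s['image'],(800,600)))
o=get_obs();print(o['tool_pos'],o['ee_rot'],o['width'])
E
```

```text
[0.46214665 0.12136927 0.20305421] [ 3.14099409e+00 -2.40343640e-04 -1.03427196e-01] 0.015331560596518792
```

View pics/w3.png

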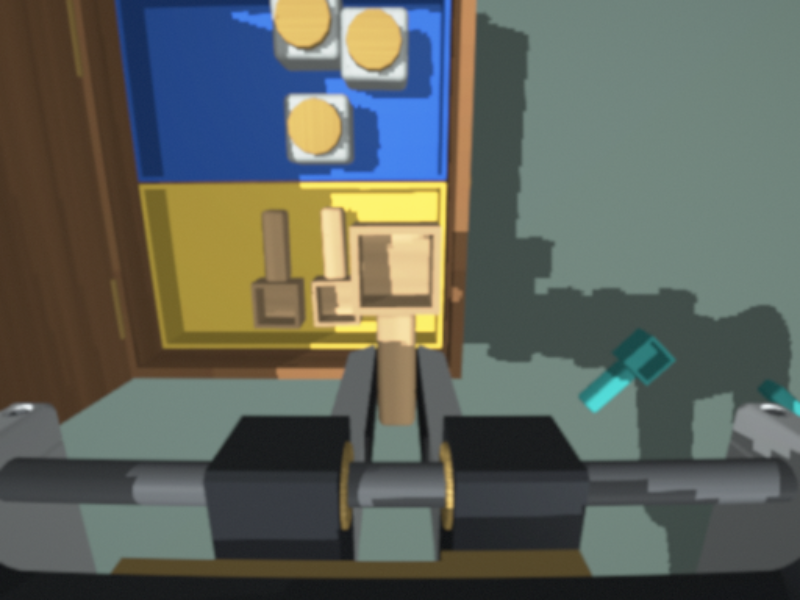

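The picture shows three tins in the blue tray (px 303,25; 373,45; 318,127). The two scoops are in the yellow tray at (275,265) and (335,265), and the third hangs above its free slot at (397,270).

>>> drive_tool(
  commands=[
    [0,0,0.7,0,0,0],
    [0,0,0.7,0,0,0],
    [0,0,0.7,0,0,0],
    [0,0,0.7,0,0,0],
    [0,0,0.4,0,0,0],
    [0,0,0.35,0,0,0],
    [0,0,0,0,0,0],
  ],
)

```text
time: 53.82
tool_pos: [0.4615, 0.1218, 0.0603]
ee_rot: [3.141, 0.002, -0.104]
wrist_force: [0.3, 0.8, -0.8]
width: 0.0157
finger_force: 30.0
```

>>> drive_tool(
  commands=[
    [0,0,0,0,0,0],
    [0,0,0,0,0,0],
    [0,0,0,0,0,0],
    [0,0,-0.5,0,0,0],
    [0,0,-1,0,0,0],
    [0,0,-1,0,0,0],
    [0,0,-1,0,0,0],
    [0,0,-0.5,0,0,0],
    [0,0,0,0,0,0],
  ],
  gripper=0.74,
)

```text
time: 54.95
tool_pos: [0.463, 0.1224, 0.2235]
ee_rot: [-3.14, -0.005, -0.103]
wrist_force: [0.5, -0.3, -0.4]
width: 0.0246
finger_force: 0.0
```

```bash
python3 - <<'E'
from h import *
s=snap('wrist');cv2.imwrite('pics/w4.png',s['image'])
C=np.array([.548,.184]);ex=np.array([.099,.995]);ey=np.array([-.995,.099])
W=world(s);x=(W[...,:2]-C)@ex;y=(W[...,:2]-C)@ey;z=W[...,2]
k=(z>.065)&(z<.1)&(abs(x)<.097)&(((y>.01)&(y<.11))|((y<-.01)&(y>-.11)))
n,l,st,c=cv2.connectedComponentsWithStats(k.astype(np.uint8),connectivity=4)
for i in range(1,n):
    if st[i,4]>60:
        q=l==i;print(c[i].astype(int),st[i,4],'x',np.percentile(x[q],[2,98]).round(3),'y',np.percentile(y[q],[2,98]).round(3),'z',np.percentile(z[q],98).round(3))
find(snap('scene'))
o=get_obs();print(o['time'],o['tool_pos'])
E
```

```text
[221  32] 3581 x [-0.078  0.002] y [-0.108 -0.063] z 0.094
[207  85] 1613 x [-0.041 -0.001] y [-0.054 -0.014] z 0.094
[253 169] 831 x [-0.087 -0.054] y [0.017 0.099] z 0.076
[217 168] 960 x [-0.044 -0.011] y [0.018 0.102] z 0.075
[181 170] 1008 x [0.    0.034] y [0.02  0.103] z 0.075
[294 172] 112 bgr [116 119  48] z 0.029 c 287 -254 sz 98 33 ang 226
[158 189] 150 bgr [56 59 54] z 0.029 c 749 -413 sz 45 89 ang 346
[300 211] 112 bgr [92 95 39] z 0.027 c 358 -86 sz 43 58 ang 303
[183 227] 182 bgr [151 159 164] z 0.05 c 743 -203 sz 38 97 ang 346
[205 242] 64 bgr [64 94 56] z 0.051 c 708 -107 sz 15 42 ang 340
[206 257] 118 bgr [ 75 116  63] z 0.05 c 725 -63 sz 19 56 ang 341
[270 310] 75 bgr [131  75  54] z 0.052 c 642 204 sz 45 30 ang 265
55.05 [0.46157281 0.12217978 0.22035226]
```

View pics/w4.png

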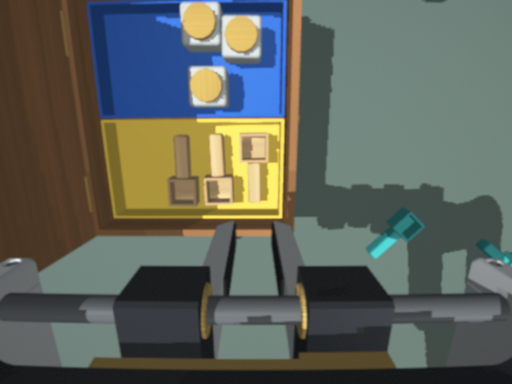

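All six pieces lie in their trays; in the last picture the tins are at (200,22), (241,35) and (207,87), and the scoops are side by side at about y=170. Next is the knee, with the fingers shut.

>>> drive_tool(
  commands=[
    [0,0,0,0,0,-0.984],
    [0,0,0,0,0,-0.984],
    [0,0,0,0,0,-0.984],
    [0,0,0,0,0,-0.984],
    [0,0,0,0,0,-0.984],
    [0,0,0,0,0,-0.984],
    [0,0,0,0,0,-0.984],
    [0,0,0,0,0,-0.984],
    [0,0,0,0,0,-0.984],
    [0,0,0,0,0,-0.984],
    [0,0,0,0,0,-0.984],
    [0,0,0,0,0,-0.984],
    [0,0,0,0,0,-0.984],
    [0,0,0,0,0,-0.984],
    [0,0,0,0,0,-0.984],
    [0,0,0,0,0,-0.984],
  ],
  gripper=1,
)

```text
time: 57.05
tool_pos: [0.461, 0.1221, 0.2189]
ee_rot: [-3.138, 0.001, 1.474]
wrist_force: [0.3, -0.2, -0.4]
width: 0.0005
finger_force: 0.0
```

>>> drive_tool(
  commands=[
    [0.315,0.875,0,0,0,0],
    [0.315,0.875,0,0,0,0],
    [0.315,0.875,0,0,0,0],
    [0.315,0.875,0,0,0,0],
    [0.315,0.875,0,0,0,0],
    [0.315,0.875,0,0,0,0],
    [0.315,0.875,0,0,0,0],
    [0,0,0,0,0,0],
    [0,0,0,0,0,0],
  ],
)

```text
time: 58.18
tool_pos: [0.7136, 0.1854, 0.2193]
ee_rot: [-3.138, 0.001, 1.471]
wrist_force: [0.0, -0.4, -0.8]
width: 0.0003
finger_force: 0.0
```

```bash
cat > knee.py <<'E'
from h import *
C=np.array([.548,.184]);ex=np.array([.099,.995]);ey=np.array([-.995,.099])
def rep(n):
    s=snap(n);W=world(s);hsv=cv2.cvtColor(s['image'],cv2.COLOR_BGR2HSV);k=((hsv[...,0]<6)|(hsv[...,0]>174))&(hsv[...,1]>150)&(hsv[...,2]>70)&(W[...,0]>.6)&(W[...,1]>0)
    x=(W[...,:2]-C)@ex;y=(W[...,:2]-C)@ey;z=W[...,2]
    if k.sum()>8:
        print(n,'knee',k.sum(),'x',np.percentile(x[k],[3,50,97]).round(3),'y',np.percentile(y[k],[3,97]).round(3),'z',np.percentile(z[k],[3,97]).round(3))
    # lid: brown points well above rim
    b=(hsv[...,0]<20)&(hsv[...,1]>90)&(abs(y)<.125)&(x<.2)&(x>-.15)&(z>.125)&(z<.36)
    if b.sum()>50:
        r=np.arctan2(z[b]-.11,x[b]-.112);d=np.hypot(z[b]-.11,x[b]-.112);q=d>.1
        print(n,'lid ang from open-ish',(np.percentile(r[q],[10,50,90])-np.radians(84)).round(3),q.sum())
    return s
if __name__=='__main__':
    for n in ('wrist','scene','side'): s=rep(n)
    o=get_obs();print(o['time'],o['tool_pos'],o['ee_rot'],o['wrist_force'])
E
python3 - <<'E'
from knee import *
s=rep('wrist');cv2.imwrite('pics/k1.png',s['image']);rep('scene');rep('side')
o=get_obs();print(o['tool_pos'])
E
```

```text
wrist knee 601 x [0.008 0.018 0.024] y [-0.178 -0.148] z [0.139 0.147]
wrist lid ang from open-ish [-0.     0.002  0.005] 11893
scene knee 84 x [-0.039  0.019  0.025] y [-0.177 -0.129] z [0.033 0.152]
scene lid ang from open-ish [-0.106 -0.061 -0.032] 2370
side knee 34 x [0.008 0.012 0.018] y [-0.175 -0.151] z [0.136 0.149]
side lid ang from open-ish [-0.034 -0.014  0.005] 2886
[0.71362313 0.18545457 0.22220784]
```

View pics/k1.png

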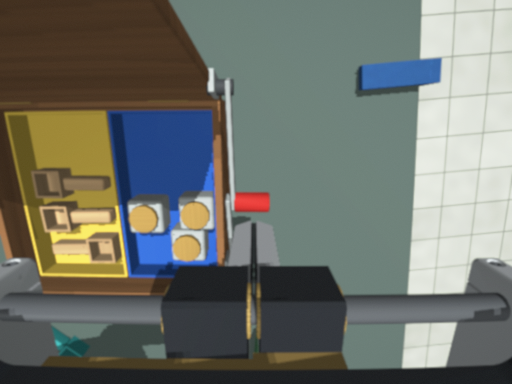

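The picture shows the red knee at (250,202) straight below the shut fingers, with the stay still locked. I press it down in small steps.

>>> drive_tool(
  commands=[
    [0,0,0.6,0,0,0],
    [0,0,0.6,0,0,0],
    [0,0,0.4,0,0,0],
    [0.04,0,0.15,0,0,0],
    [0.05,0,0.15,0,0,0],
    [0.05,0,0.15,0,0,0],
    [0.04,0,0.15,0,0,0],
    [0.04,0,0.15,0,0,0],
    [0,0,0,0,0,0],
  ],
)

```text
time: 59.45
tool_pos: [0.7158, 0.1963, 0.1287]
ee_rot: [3.139, -0.003, 1.473]
wrist_force: [-1.4, 2.1, 3.7]
width: 0.0007
finger_force: 2.1
```

```bash
python3 knee.py
```

```text
wrist knee 132 x [0.016 0.026 0.03 ] y [-0.152 -0.147] z [0.119 0.128]
wrist lid ang from open-ish [0.033 0.036 0.038] 4321
scene lid ang from open-ish [-0.074 -0.031 -0.001] 2551
side knee 23 x [0.014 0.017 0.021] y [-0.174 -0.152] z [0.12  0.129]
side lid ang from open-ish [-0.006  0.017  0.038] 1694
59.6 [0.71577012 0.19626404 0.12867428] [ 3.13931885 -0.0033063   1.4726201 ] [-1.6981294   3.35576171  4.68901642]
```

>>> drive_tool(
  commands=[
    [0.02,0,0.12,0,0,0],
    [0.01,0,0.12,0,0,0],
    [0.01,0,0.12,0,0,0],
    [0,0,0,0,0,0],
    [0,0,0,0,0,0],
  ],
)

```text
time: 60.22
tool_pos: [0.7162, 0.1993, 0.1158]
ee_rot: [3.138, -0.006, 1.473]
wrist_force: [-2.7, 5.6, 7.8]
width: 0.0004
finger_force: 4.1
```

```bash
python3 knee.py
```

```text
wrist knee 129 x [0.018 0.028 0.033] y [-0.152 -0.147] z [0.106 0.116]
scene lid ang from open-ish [0.033 0.071 0.094] 3014
side knee 24 x [0.015 0.019 0.025] y [-0.173 -0.152] z [0.107 0.117]
side lid ang from open-ish [0.1   0.12  0.138] 1704
60.375 [0.71614165 0.19936282 0.11575966] [ 3.13786807 -0.00601357  1.4735496 ] [-3.04831031  6.36594182  8.14029024]
```

>>> drive_tool(
  commands=[
    [-0.1,0,-0.6,0,0,0],
    [0,0,-0.9,0,0,0],
    [0,0,-1,0,0,0],
    [0,0,-0.5,0,0,0],
    [-0.7,-0.785,-0.9,0,0,0],
    [-0.7,-0.785,-0.9,0,0,0],
    [-0.7,-0.785,-0.9,0,0,0],
    [-0.6,-0.785,-0.9,0,0,0],
    [0,0,0,0,0,0],
    [0,0,0,0,0,0],
  ],
)

```text
time: 61.62
tool_pos: [0.58, 0.097, 0.3752]
ee_rot: [-3.141, 0.0, 1.471]
wrist_force: [0.3, -0.0, -0.2]
width: 0.0006
finger_force: 0.0
```

```bash
python3 - <<'E'
from knee import *
s=rep('wrist');cv2.imwrite('pics/k2.png',s['image']);rep('scene');rep('side')
o=get_obs();print(o['time'],o['tool_pos'],o['ee_rot'])
E
```

```text
wrist knee 243 x [0.015 0.022 0.031] y [-0.177 -0.148] z [0.11  0.117]
wrist lid ang from open-ish [0.134 0.138 0.143] 2512
scene knee 77 x [0.017 0.027 0.035] y [-0.178 -0.148] z [0.108 0.121]
scene lid ang from open-ish [0.033 0.071 0.093] 2994
side knee 35 x [0.016 0.021 0.028] y [-0.176 -0.151] z [0.105 0.118]
side lid ang from open-ish [0.102 0.122 0.137] 2611
61.775 [0.57993452 0.09738997 0.37335599] [-3.13656079e+00  9.19632757e-04  1.47172082e+00]
```

View pics/k2.png

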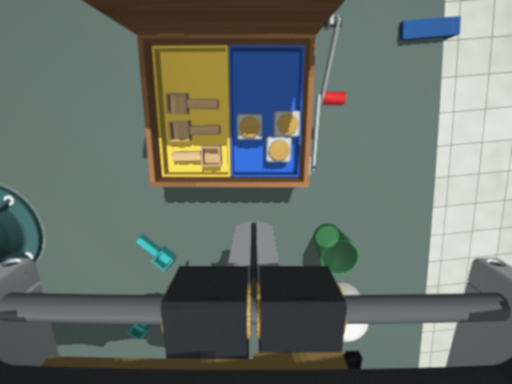

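The stay is broken with its knee at (335,98), the lid is up at about 0.14 rad, and all pieces are in place. Next I move over the top of the lid and behind it.

>>> drive_tool(
  commands=[
    [0,0,-0.5,0,0,0],
    [0.96,-0.165,0,0,0,0],
    [0.96,-0.165,0,0,0,0],
    [0.96,-0.165,0,0,0,0],
    [0.96,-0.165,0,0,0,0],
    [0.96,-0.165,0,0,0,0],
    [0.96,-0.165,0,0,0,0],
    [0.2,0,0,0,0,0],
    [0,0,0,0,0,0],
  ],
)

```text
time: 62.9
tool_pos: [0.564, 0.3386, 0.3947]
ee_rot: [-3.139, 0.002, 1.472]
wrist_force: [-1.3, 0.2, -0.4]
width: 0.0004
finger_force: 0.0
```

```bash
python3 - <<'E'
from knee import *
s=rep('scene');cv2.imwrite('pics/k3.png',cv2.resize(s['image'][150:384,180:420],None,fx=2.4,fy=2.4));rep('side')
o=get_obs();print(o['time'],o['tool_pos'],o['ee_rot'])
p=(o['tool_pos'][:2]-C);print(p@ex,p@ey)
E
```

```text
scene knee 79 x [0.017 0.028 0.034] y [-0.178 -0.148] z [0.107 0.12 ]
scene lid ang from open-ish [0.031 0.069 0.093] 2826
side knee 35 x [0.015 0.021 0.028] y [-0.176 -0.15 ] z [0.108 0.117]
side lid ang from open-ish [0.103 0.121 0.138] 3070
63.0 [0.56413019 0.33725602 0.39616597] [-3.14106965e+00  9.36519903e-04  1.46997993e+00]
0.15408663004403897 -0.0008771927348364528
```

View pics/k3.png

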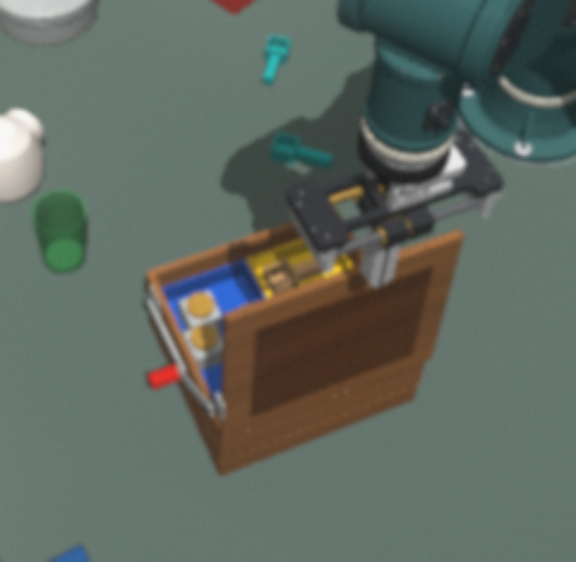

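```bash
python3 - <<'E'
import numpy as np
prev=None
for L in np.arange(.13,1.72,.1):
    f=1.466+L;r=.168
    x=.112+r*np.cos(f)+.01*np.sin(f)+.008*np.sin(min(f,3.14)); z=.11+r*np.sin(f)-.01*np.cos(f)
    p=np.array([x,z])
    print(round(L,2),p.round(4), '' if prev is None else ((p-prev)/.04*[1,-1]).round(3)); prev=p
E
```

```text
0.13 [0.1258 0.2782] 
0.23 [0.1089 0.2779] [-0.422  0.007]
0.33 [0.092 0.276] [-0.421  0.049]
0.43 [0.0754 0.2724] [-0.416  0.09 ]
0.53 [0.0591 0.2672] [-0.407  0.131]
0.63 [0.0433 0.2604] [-0.394  0.17 ]
0.73 [0.0283 0.2521] [-0.377  0.207]
0.83 [0.014  0.2424] [-0.356  0.243]
0.93 [0.0008 0.2313] [-0.331  0.276]
1.03 [-0.0114  0.2191] [-0.304  0.306]
1.13 [-0.0223  0.2057] [-0.273  0.334]
1.23 [-0.0318  0.1914] [-0.239  0.357]
1.33 [-0.04    0.1763] [-0.203  0.378]
1.43 [-0.0466  0.1605] [-0.165  0.394]
1.53 [-0.0516  0.1443] [-0.126  0.407]
1.63 [-0.055   0.1276] [-0.085  0.416]
```

>>> drive_tool(
  commands=[
    [0,0,0.8,0,0,0],
    [0,0,0.8,0,0,0],
    [0,0,0.8,0,0,0],
    [0,0,0.55,0,0,0],
    [0,0,0,0,0,0],
    [0,0,0,0,0,0],
  ],
)

```text
time: 63.75
tool_pos: [0.5643, 0.3374, 0.2804]
ee_rot: [3.139, -0.001, 1.47]
wrist_force: [-0.1, -0.0, 1.8]
width: 0.0006
finger_force: 0.0
```

>>> drive_tool(
  commands=[
    [-0.35,0,0,0,0,0],
    [-0.35,0,0,0,0,0],
    [-0.21,0,0.005,0,0,0],
    [-0.21,0,0.005,0,0,0],
    [-0.21,0,0.025,0,0,0],
    [-0.21,0,0.025,0,0,0],
    [-0.21,0,0.045,0,0,0],
    [-0.21,0,0.045,0,0,0],
    [-0.205,0,0.065,0,0,0],
    [-0.205,0,0.065,0,0,0],
    [-0.2,0,0.085,0,0,0],
    [-0.2,0,0.085,0,0,0],
  ],
)

```text
time: 65.25
tool_pos: [0.5525, 0.2272, 0.26]
ee_rot: [-3.141, 0.0, 1.471]
wrist_force: [-0.3, 2.6, 2.1]
width: 0.0007
finger_force: 1.7
```

```bash
python3 - <<'E'
from knee import *
rep('scene');rep('side')
o=get_obs();p=(o['tool_pos'][:2]-C);print(o['time'],p@ex,p@ey,o['tool_pos'],o['wrist_force'])
E
```

```text
scene knee 74 x [-0.026  0.025  0.032] y [-0.177 -0.146] z [0.002 0.085]
scene lid ang from open-ish [0.528 0.564 0.591] 3126
side knee 32 x [0.012 0.018 0.025] y [-0.175 -0.149] z [0.075 0.085]
side lid ang from open-ish [0.623 0.638 0.644] 1404
65.35 0.04265892090882312 -5.192186466228175e-05 [0.55227564 0.22644787 0.25946277] [0.124752   0.33559557 1.18505039]
```

Lid is at about 0.63 and following as planned.

>>> drive_tool(
  commands=[
    [-0.19,0,0.105,0,0,0],
    [-0.19,0,0.105,0,0,0],
    [-0.18,0,0.12,0,0,0],
    [-0.18,0,0.12,0,0,0],
    [-0.165,0,0.14,0,0,0],
    [-0.165,0,0.14,0,0,0],
    [-0.15,0,0.155,0,0,0],
    [-0.15,0,0.155,0,0,0],
    [-0.135,0,0.165,0,0,0],
    [-0.135,0,0.165,0,0,0],
    [-0.12,0,0.18,0,0,0],
    [-0.12,0,0.18,0,0,0],
    [-0.1,0,0.19,0,0,0],
    [-0.1,0,0.19,0,0,0],
    [-0.08,0,0.2,0,0,0],
    [-0.08,0,0.2,0,0,0],
    [-0.06,0,0.2,0,0,0],
    [-0.06,0,0.2,0,0,0],
    [0,0,0,0,0,0],
  ],
)

```text
time: 67.72
tool_pos: [0.5426, 0.1332, 0.1431]
ee_rot: [-3.14, 0.002, 1.471]
wrist_force: [-0.3, 0.1, 0.4]
width: 0.0003
finger_force: 0.0
```

```bash
python3 - <<'E'
from knee import *
rep('scene');s=rep('side')
W=world(s);x=(W[...,:2]-C)@ex;y=(W[...,:2]-C)@ey;k=(abs(y)<.12)&(x<.1)&(x>-.12)&(W[...,2]<.25)&(W[...,2]>.1)&(s['image'][...,2]>s['image'][...,0]+15)
print('lid plane',np.polyfit(x[k],W[...,2][k],1))
o=get_obs();p=(o['tool_pos'][:2]-C);print(o['time'],p@ex,p@ey,o['tool_pos'],o['wrist_force'])
E
```

```text
scene knee 69 x [-0.022  0.001  0.008] y [-0.177 -0.147] z [0.006 0.036]
scene lid ang from open-ish [1.418 1.462 1.494] 2924
side lid ang from open-ish [1.443 1.481 1.505] 2239
lid plane [-0.0463176  0.1358436]
67.825 -0.050773273980309105 -6.401523219294176e-05 [0.54303628 0.13346546 0.14390292] [0.23651497 0.73092858 0.47227956]
```

>>> drive_tool(
  commands=[
    [-0.02,0,0.12,0,0,0],
    [-0.02,0,0.12,0,0,0],
    [-0.02,0,0.12,0,0,0],
    [-0.02,0,0.1,0,0,0],
    [0,0,0.1,0,0,0],
    [0,0,0.06,0,0,0],
    [0,0,0.05,0,0,0],
    [0,0,0,0,0,0],
    [0,0,0,0,0,0],
  ],
)

```text
time: 68.95
tool_pos: [0.543, 0.1306, 0.1202]
ee_rot: [3.14, 0.0, 1.471]
wrist_force: [-3.9, -1.1, 11.1]
width: 0.0006
finger_force: 5.3
```

```bash
cat > lid.py <<'E'
from knee import *
for n in ('side','scene'):
    s=snap(n)
    W=world(s);x=(W[...,:2]-C)@ex;y=(W[...,:2]-C)@ey;z=W[...,2];k=(abs(y)<.12)&(x<.1)&(x>-.11)&(z<.16)&(z>.112)&(s['image'][...,2]>s['image'][...,0]+15)
    print(n,'lid plane',np.polyfit(x[k],z[k],1).round(4),k.sum(),np.median(z[k&(x<-.06)]))
o=get_obs();print(o['time'],o['tool_pos'],o['wrist_force'])
E
python3 lid.py
```

```text
side lid plane [0.001  0.1212] 2728 0.12091996856075235
scene lid plane [-0.0062  0.1226] 4975 0.12243950245201629
69.05 [0.54298115 0.13062011 0.12020104] [-2.85227001 -1.60026528 11.27179691]
```

>>> drive_tool(
  commands=[
    [0,0,0.05,0,0,0],
    [0,0,0.03,0,0,0],
    [0,0,0,0,0,0],
    [0,0,0,0,0,0],
  ],
)

```text
time: 69.55
tool_pos: [0.543, 0.1306, 0.12]
ee_rot: [3.139, -0.0, 1.471]
wrist_force: [-8.4, -2.1, 20.5]
width: 0.0003
finger_force: 10.4
```

>>> drive_tool(
  commands=[
    [0,0,-0.3,0,0,0],
    [0,0,-0.6,0,0,0],
    [0,0,-0.9,0,0,0],
    [0,0,-0.9,0,0,0],
    [-0.5,0,-0.5,0,0,0],
    [0,0,0,0,0,0],
    [0,0,0,0,0,0],
  ],
)

```text
time: 70.42
tool_pos: [0.5404, 0.1112, 0.2406]
ee_rot: [-3.139, 0.0, 1.471]
wrist_force: [-0.6, 0.8, -0.0]
width: 0.0004
finger_force: 0.0
```

```bash
python3 lid.py; python3 - <<'E'
from h import *
s=snap('scene','fin')
E
```

```text
side lid plane [0.0004 0.1212] 3554 0.12097929524952536
scene lid plane [-0.0043  0.1225] 5378 0.12238479398149302
70.525 [0.5402317  0.11129812 0.24023653] [ 0.32405179  0.25648893 -0.17302548]
```

View pics/fin.png

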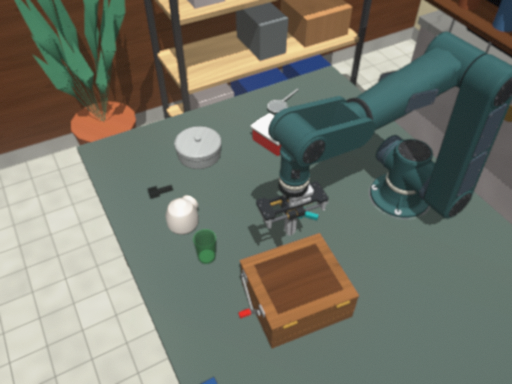

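The lid lies flat at (300,285), the bystanders are where they stood, and the arm is clear of everything.

```bash
python3 -c "
from bench import close_job
print(close_job())"
```

```text
the job is handed in; nothing more can be done
None
```

The job is handed in: the three tins are in the blue tray, the three scoops are in the yellow tray, the stay was unlocked after that and the lid lowered gently until it lay flat, and the bystanders look unmoved in the last picture; `close_job` gave no verdict.

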